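# Bring the marked spot of a wheel to the scribing-block pointer and chock the wheel

### The job

The wheel in the axle stand is being trued: turn it until the red tape band on its tyre stands at the pointer of the scribing block, let go, then slide the wooden chock nose first under the left side of the tyre, straight towards the hub, and press it in by feel until it jams between tyre and table, so that the wheel is held fast with the band still at the pointer. Jam it firmly enough that it stays tight when you let go, but do not force it: more than about 30 N between chock and tyre strains the rim. Do not touch the scribing block, and leave everything else on the table where it is.

Things in the scene. Friction and masses are not known exactly. Their poses are not given: they have to be found in the camera images.
- wheel_hub (a point): hub centre of the wheel (fixed), 88 mm above the table. The wheel lies nearly flat in an axle stand; cream tyre, 684 mm outer diameter; tyre and rim together are 45 mm wide (from 297 to 342 mm out from the hub, seen from above) and 37 mm thick. It leans: lowest on the side far from the robot, highest on the near side. The thin spokes need no care
- tyre_left (a point): centre of the tyre's section due left (+y) of the hub, a fixed point 320 mm out. Mid-height of the tyre over the table by bearing from the hub (90 deg = +y, 180 deg = towards the robot): 70 deg 60 mm, 80: 68, 90: 76, 100: 85, 110: 94, 120: 102, 135: 114 mm. The underside is some 18 mm lower, uneven by 1 or 2 mm; its lowest line is about 323 mm out from the hub
- wheel_jig_wheel (a joint): angle of the wheel in rad, growing counter-clockwise seen from above (the band's bearing grows with it). The wheel is balanced, turns very easily without limit and stays where it is let go at rest
- band (a point): middle of the outer face of the red tape band, 14 mm wide, wrapped round the tyre; 349 mm from the hub, turns with the wheel
- pointer_tip (a point): tip of the steel pointer of the scribing block, 104 mm above the table, about 9 mm outside the band and pointing at the tyre; fixed
- gauge: scribing block (round dark base 60 mm across, spindle 147 mm high, brass clamp, thin pointer), fixed; it stands on the near left outside the tyre, its base centre 440 mm from the hub on nearly the bearing of pointer_tip. This body's origin is on the table under the hub; its x axis points at the tip
- chock: wooden chock, 0.2 to 0.3 kg, 160 mm long (x), 44 mm wide (y); origin at the centre of its underside, +x to the nose, z up. The nose end is 34 mm high; the rubber-faced top rises evenly from it (1 in 4) over 130 mm to 66.5 mm, then runs level for the last 30 mm, the heel. It lies flat on the table and must end flat on it
- chock_heel (a point): a good place to grip the chock across its 44 mm width: 55 mm behind its origin, 42 mm above its underside. Pushed in at bearing 80 deg, the chock first bites on the tyre's rounded underside with its nose roughly 270 to 290 mm from the hub; after that every mm further adds some 5 to 10 N, and some of the jam is lost on letting go, so the depth must be found by feel
- grease_tin: bystander: grease tin, 73 mm across, 92 mm high
- oil_bottle: bystander: oil bottle with a long red spout, 45 mm across, 165 mm high
- pliers: bystander: combination pliers with navy grips, 186 mm long, lying
- tyre_lever: bystander: yellow plastic tyre lever, 117 mm long, lying
- spanner: bystander: chromed open-ended spanner, 173 mm long, lying

How it is judged:
By the outcome, as a careful person would: the job done as asked, in the order asked, and still so for the second after the job is handed in, with the robot touching nothing.
It also fails if it takes over 72 s, if anything falls off the work surface, if the arm or the gripper's body presses on something with over 40 N, if the wrist force passes 120 N, or if a joint passes its speed limit or range.

### The arm

A 6-joint arm with a two-finger parallel gripper is mounted at the origin on the work surface; the furniture and walls round the work are solid. World frame = base frame: x ahead of the robot, y to its left, z up, the work surface at z = 0. Lengths are in m, angles in rad, forces in N, time in s.
With the tool pointing down it reaches from about 0.375 to 0.925 m from the base axis. Payload 5.7 kg.
Tool frame: the origin (TCP) lies midway between the tips of the shut fingers; the grasp point (between the pads) lies 19 mm behind it; z points along the fingers, y is the line along which they close (so a half turn about z gives the same grasp; the last joint's range is limited). The gripper opens to 88 mm and grips with 3 to 60 N. Pads are 20 mm wide; open, the fingers measure 115 mm over their backs; the gripper's body (75 mm by 178 mm) begins 61 mm behind the grasp point.
Start: joints at [-1.269, 0.359, 1.51, -0, 1.272, -0.115], TCP at [0.243, -0.549, 0.223] pointing down, gripper open.
Joint ranges: [-2.97, 2.97], [-1.01, 2.36], [0.21, 2.38], [-0.96, 4.11], [0.2, 2.71], [-2.98, 2.98]. Speed limits (rad/s): [2.39, 2.39, 3.14, 3.14, 3.14, 3.14].

### API

Orientations are given as a unit quaternion [x, y, z, w].
In Python, from bench import move_ptp, servo_line, goto_joints, move_gripper, sleep, inverse_kinematics, capture, PlanningError, close_job, spot_in, silhouettes, current_clock, current_joint_pos, current_qvel, current_joint_torque, current_position, current_orientation, current_force, current_torque, current_finger_gap, current_grip_force gives the robot as it stands. Calls block until the motion is done:
- move_ptp(position, orientation): joint-space move of the TCP to a pose.
- servo_line(position, orientation=None, rate=0.15, contact_N=None): straight line of the TCP; orientation=None keeps the orientation; rate is the mean speed in m/s. With contact_N (N) it stops when the force on the tool has changed by that much, and returns True; else False.
- goto_joints(angles): joint-space move.
- move_gripper(opening): finger opening in m; the grip force is fixed at half the most; returns when the fingers have stopped.
- sleep(seconds).
- inverse_kinematics(position, orientation): joint angles nearest the present ones, or None.
- capture(name): name is "scene" or "top" or "wrist"; returns a dict with "image" (384x512x3 uint8, blue, green, red), "range_z" (384x512 float32, m along the optical axis (not along the pixel's ray), 0 where there is no reading), "intrinsics" (3x3 intrinsics, pixels), "R" (3x3) and "t" (3): a world point X has camera coordinates R X + t. Camera axes: x right, y down, z forward; pixel columns grow to the right and rows downward; lengths in m; the calibration is good to about 2 mm. A picture is of the moment at which its call begins.
A pose or a line that the arm cannot do raises PlanningError and nothing moves.
- close_job(): hands the job in; it is judged then, once.
Trained networks look in the newest picture that a camera, given by its name, has taken for a name from the list of things; names that differ only in an ending like _2 or _b are one class to them, and where a whole thing is asked for, a point or a joint stands for the part that bears it (a point fixed in the world has none). Each returns a list of dicts, best first, with "conf" (0 to 1); they miss things now and then, are a little off and sometimes report something else, mostly with a low value. They report only what shows in the picture. A call takes as long as a camera call.
- spot_in(camera, query): "xy" ([column, row] in pixels, amid what is visible of it).
- silhouettes(camera, query): "region" (384x512 bool, what is visible of it) and "xy" ([column, row] in pixels, amid what is visible of it).
Readings, each from a call of its own:
- current_clock(): time.
- current_joint_pos(): joint angles.
- current_qvel(): joint speeds.
- current_joint_torque(): joint torques, N m.
- current_position(): TCP position.
- current_orientation(): TCP orientation.
- current_force(): force on the tool from outside, world axes, zero at the start.
- current_torque(): the same for the moment, N m.
- current_finger_gap(): finger opening in m.
- current_grip_force(): force on a finger pad.
Only numpy, scipy, OpenCV 4.12 (cv2) and the standard library are available. Lean on these libraries where they do the work, as an engineer would, in place of code of your own. Each camera call takes 0.05 s, during which the arm holds its last target. There are 200 camera calls.

## Working session

There is one attempt and no reset: what is moved stays moved. The work goes in short steps, each a Python script; the robot and the scene stay as the last script left them, time stands still between calls to the robot, and variables do not carry over. Pictures are saved under pics/ and viewed, at most 12 in all, crops included, and the job is handed in when it is done.

```bash
mkdir -p pics; cat > h.py <<'E'
from bench import *
import numpy as np, cv2
def px2w(c,u,v,z=None,r=None):
    K,R,t=c["intrinsics"],c["R"],c["t"]
    d=R.T@np.linalg.inv(K)@np.array([u,v,1.]); o=-R.T@t
    if z is not None: return o+d*(z-o[2])/d[2]
    if r is None: r=c["range_z"][int(round(v)),int(round(u))]
    return o+d*r
def w2px(c,X):
    p=c["intrinsics"]@(c["R"]@np.array(X)+c["t"]); return p[:2]/p[2]
def cloud(c):
    v,u=np.mgrid[0:384,0:512]; K=c["intrinsics"]; P=np.stack([u,v,np.ones_like(u)],-1)@np.linalg.inv(K).T*c["range_z"][...,None]
    return (P-c["t"])@c["R"]
def downq(yaw):  # tool z down, tool x axis at yaw
    from scipy.spatial.transform import Rotation as Ro
    return (Ro.from_euler('z',yaw)*Ro.from_euler('x',np.pi)).as_quat()
E
python3 - <<'E'
from h import *
for n in("scene","top"):
    c=capture(n); cv2.imwrite(f"pics/{n}1.png",c["image"]); W=cloud(c)
    print(n,"cam",-c["R"].T@c["t"])
    for q in("band","pointer_tip","gauge","chock","chock_heel","wheel_hub","grease_tin","oil_bottle","pliers","tyre_lever","spanner"):
        for d in spot_in(n,q)[:2]:
            if d["conf"]>.2: print(q,round(d["conf"],2),np.round(d["xy"]),np.round(px2w(c,*d["xy"]),3))
print(current_orientation(),current_clock())
E
```

```text
scene cam [0.14851097 0.82916415 0.51640556]
band 0.59 [276. 165.] [ 0.53  -0.143  0.067]
pointer_tip 0.84 [284. 259.] [0.367 0.215 0.027]
gauge 0.66 [288. 258.] [0.36  0.213 0.031]
chock 0.75 [227. 252.] [0.465 0.279 0.058]
chock_heel 0.56 [228. 253.] [0.463 0.277 0.056]
wheel_hub 0.69 [265. 162.] [ 0.574 -0.163  0.062]
wheel_hub 0.61 [271. 174.] [ 0.564 -0.185  0.016]
grease_tin 0.77 [138. 212.] [0.727 0.227 0.06 ]
oil_bottle 0.78 [145. 182.] [0.771 0.141 0.089]
pliers 0.75 [337. 315.] [0.234 0.296 0.002]
tyre_lever 0.54 [229. 252.] [0.463 0.273 0.055]
tyre_lever 0.45 [228. 186.] [ 0.65  -0.066  0.009]
spanner 0.7 [157. 230.] [0.695 0.207 0.005]
top cam [0.31281033 0.07325297 1.03502921]
band 0.9 [360. 178.] [ 0.541 -0.218  0.011]
gauge 0.84 [204. 246.] [0.359 0.198 0.107]
chock 0.56 [195. 207.] [0.462 0.229 0.052]
chock_heel 0.88 [192. 206.] [0.466 0.236 0.052]
wheel_hub 0.59 [359. 183.] [ 0.53  -0.218  0.004]
grease_tin 0.75 [206. 102.] [0.736 0.197 0.087]
oil_bottle 0.69 [234.  89.] [0.769 0.123 0.093]
pliers 0.76 [168. 282.] [0.272 0.301 0.014]
tyre_lever 0.49 [311. 136.] [ 0.666 -0.089  0.009]
spanner 0.68 [213. 128.] [0.694 0.187 0.003]
[ 9.78362226e-01  2.06899376e-01  1.40277126e-06 -4.95604201e-05] 1.2
```

View pics/top1.png

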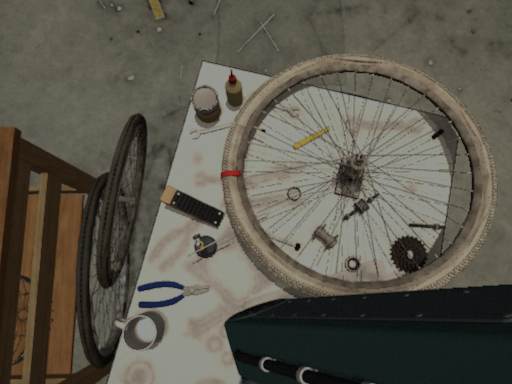

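View pics/scene1.png

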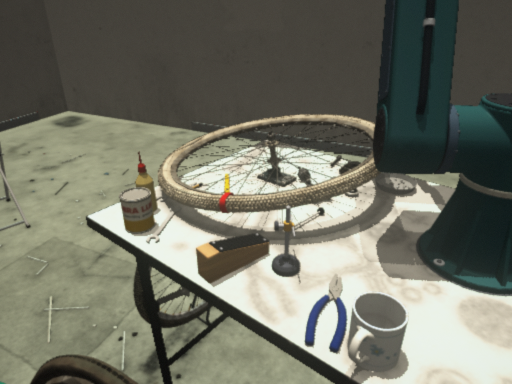

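The top view shows the band at (231,174), the chock from heel (165,195) to nose (222,217), and the scribing block base at (205,246) with its pointer running to about (230,236). Next I'll fit the hub to the tyre point cloud.

```bash
cat >> h.py <<'E'
from scipy.optimize import least_squares
A,B0=np.hypot(48.8,12)/320,np.arctan2(-12,-48.8)
N=np.array([-A*np.cos(B0),-A*np.sin(B0),1.]);N/=np.linalg.norm(N)
def tyre_h(b): return .088+.320*A*np.cos(b-B0)
def fit_hub(W,h0):
    P=W.reshape(-1,3); r=np.hypot(*(P[:,:2]-h0).T)
    P=P[(abs(r-.32)<.05)&(P[:,2]>.04)&(P[:,2]<.17)]
    def f(h):
        Q=P-[h[0],h[1],.088]; z=Q@N; rho=np.linalg.norm(Q-z[:,None]*N,axis=1)
        return np.hypot((rho-.3195)/.0225,z/.0185)*.02-.02
    s=least_squares(f,h0,loss='soft_l1',f_scale=.002); return s.x,np.median(abs(f(s.x))),len(P)
E
python3 - <<'E'
from h import *
for n in("top","scene"):
    c=capture(n); W=cloud(c); hub,e,m=fit_hub(W,[.56,-.2]); print(n,hub,e,m)
    im=c["image"].astype(int); red=(im[...,2]>120)&(im[...,1]<70)&(im[...,0]<70)&(c["range_z"]>0)
    Q=W[red]; k=(abs(np.hypot(*(Q[:,:2]-hub).T)-.33)<.04)&(Q[:,2]>.03); Q=Q[k]
    b=np.degrees(np.arctan2(Q[:,1]-hub[1],Q[:,0]-hub[0])); print("band",len(Q),np.median(b),b.min(),b.max(),Q.mean(0))
    if n=="top":
        H=hub
        crop=cv2.resize(c["image"][180:300,140:300],None,fx=5,fy=5,interpolation=cv2.INTER_CUBIC); cv2.imwrite("pics/gcrop.png",crop)
        for u in silhouettes(n,"gauge")[:1]:
            G=W[u["region"]]; G=G[(G[:,2]<.2)]; 
            print("gauge clusters"); 
            for lo,hi in((.005,.03),(.03,.09),(.09,.115),(.115,.16)):
                g=G[(G[:,2]>lo)&(G[:,2]<hi)]; print(lo,len(g),g.mean(0) if len(g) else '')
    # chock
    s=silhouettes(n,"chock")
    if s:
        G=W[s[0]["region"]]; G=G[(G[:,2]>.02)&(G[:,2]<.075)]; print("chock conf",s[0]["conf"],len(G),G.mean(0),G.min(0),G.max(0),cv2.minAreaRect(np.float32(G[:,:2])))
    tip=spot_in(n,"pointer_tip"); print([ (round(d["conf"],2),d["xy"]) for d in tip[:2]])
E
```

```text
top [ 0.55457535 -0.18829071] 0.00299159731901686 16297
band 71 92.33569876486777 91.19078915439897 93.53716119259524 [0.54117609 0.1327092  0.09828751]
gauge clusters
0.005 283 [0.36115131 0.20090745 0.01915949]
0.03 7 [0.36349312 0.202066   0.03628226]
0.09 98 [0.36568937 0.20206736 0.10789291]
0.115 21 [0.36432832 0.20554323 0.13689411]
chock conf 0.6 1105 [0.46639753 0.23692566 0.05221633] [0.41417618 0.15745294 0.02078342] [0.51880811 0.31387037 0.07097788] ((0.46732911467552185, 0.23662716150283813), (0.16031862795352936, 0.044412750750780106), 64.62493896484375)
[(0.56, [202.6, 247.3])]
scene [ 0.55900867 -0.18377877] 0.0021573401161219287 7069
band 55 92.98757660027809 91.61022800733119 94.00591431059118 [0.54203044 0.14786652 0.09712502]
chock conf 0.88 1823 [0.46848218 0.26194931 0.04692778] [0.41662007 0.15791853 0.02000812] [0.52147073 0.32005129 0.06920661] ((0.4674522578716278, 0.23935794830322266), (0.161286398768425, 0.0450882688164711), 64.18992614746094)
[(0.77, [284.8, 258.2]), (0.48, [225.6, 186.9])]
```

View pics/gcrop.png

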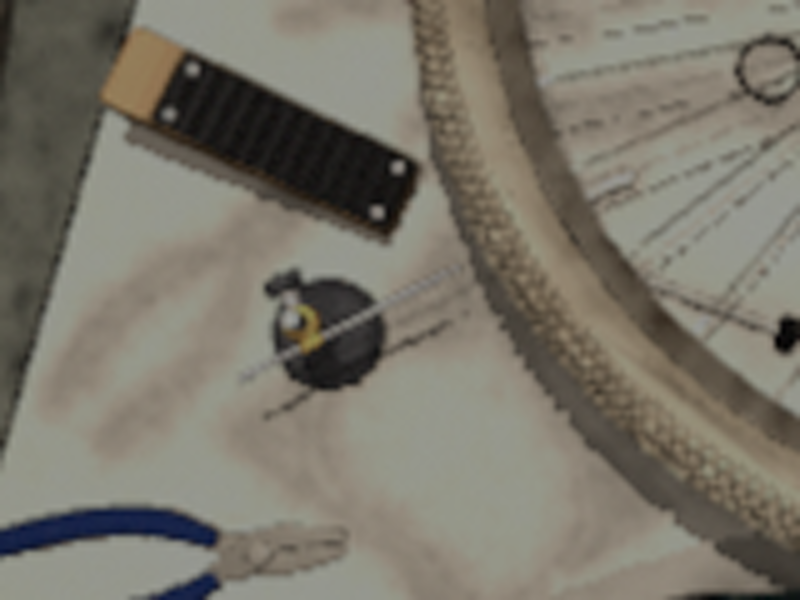

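```bash
cat >> h.py <<'E'
from scipy.spatial.transform import Rotation as Ro
HUB=np.array([.5568,-.186,.088])
def er(b):
    d=np.array([np.cos(b),np.sin(b),0.]); d-=N*(d@N)*1.0
    d=np.array([np.cos(b),np.sin(b),-(N[0]*np.cos(b)+N[1]*np.sin(b))/N[2]]); return d/np.linalg.norm(d)
def grip_pose(b,up=0.,s=1,rho=.3195):
    r=er(b); z=-N; y=s*r; x=np.cross(y,z)
    return HUB+rho*r+N*(up-.019), Ro.from_matrix(np.stack([x,y,z],1)).as_quat()
E
python3 - <<'E'
from h import *
c=capture("top"); tip=px2w(c,231.9,232.7,z=.104); d=tip-HUB; print("tip",tip,np.hypot(d[0],d[1]),np.degrees(np.arctan2(d[1],d[0])))
c2=capture("scene"); print("tip in scene px",w2px(c2,tip))
cv2.imwrite("pics/scrop.png",cv2.resize(c2["image"][170:280,180:340],None,fx=5,fy=5,interpolation=cv2.INTER_CUBIC))
for s in(1,-1):
  for b in range(225,300,8):
    p,q=grip_pose(np.radians(b),0,s); j=inverse_kinematics(p,q); print(s,b,p.round(3),None if j is None else np.round(j,2))
E
```

```text
tip [0.389285   0.12965818 0.104     ] 0.3573532704556637 117.95421279407473
tip in scene px [289.50670202 205.85596725]
1 225 [ 0.33  -0.411  0.112] [-0.92  0.43  1.74 -0.17  1.05  1.53]
1 233 [ 0.363 -0.44   0.108] [-0.91  0.48  1.64 -0.16  1.09  1.39]
1 241 [ 0.4   -0.465  0.103] [-0.89  0.54  1.54 -0.16  1.13  1.27]
1 249 [ 0.44  -0.484  0.098] [-0.86  0.6   1.44 -0.15  1.18  1.15]
1 257 [ 0.482 -0.497  0.092] [-0.83  0.66  1.34 -0.15  1.22  1.03]
1 265 [ 0.526 -0.505  0.085] [-0.79  0.71  1.24 -0.14  1.27  0.92]
1 273 [ 0.571 -0.506  0.079] [-0.75  0.77  1.15 -0.13  1.32  0.81]
1 281 [ 0.615 -0.5    0.072] [-0.71  0.82  1.05 -0.13  1.36  0.7 ]
1 289 [ 0.658 -0.489  0.065] [-0.67  0.87  0.97 -0.12  1.41  0.6 ]
1 297 [ 0.699 -0.471  0.058] [-0.62  0.91  0.88 -0.12  1.45  0.5 ]
-1 225 [ 0.33  -0.411  0.112] [-0.92  0.43  1.74 -0.17  1.05 -1.61]
-1 233 [ 0.363 -0.44   0.108] [-0.91  0.48  1.64 -0.16  1.09 -1.75]
-1 241 [ 0.4   -0.465  0.103] [-0.89  0.54  1.54 -0.16  1.13 -1.87]
-1 249 [ 0.44  -0.484  0.098] [-0.86  0.6   1.44 -0.15  1.18 -1.99]
-1 257 [ 0.482 -0.497  0.092] [-0.83  0.66  1.34 -0.15  1.22 -2.11]
-1 265 [ 0.526 -0.505  0.085] [-0.79  0.71  1.24 -0.14  1.27 -2.22]
-1 273 [ 0.571 -0.506  0.079] [-0.75  0.77  1.15 -0.13  1.32 -2.33]
-1 281 [ 0.615 -0.5    0.072] [-0.71  0.82  1.05 -0.13  1.36 -2.44]
-1 289 [ 0.658 -0.489  0.065] [-0.67  0.87  0.97 -0.12  1.41 -2.54]
-1 297 [ 0.699 -0.471  0.058] [-0.62  0.91  0.88 -0.12  1.45 -2.65]
```

View pics/scrop.png

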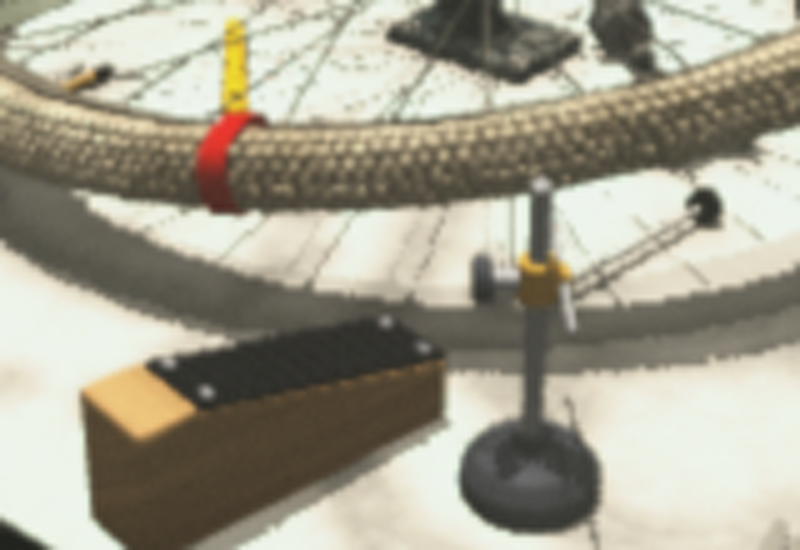

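```bash
python3 - <<'E'
from h import *
b=np.radians(252)
p,q=grip_pose(b,.10); move_ptp(p,q)
c=capture("wrist"); W=cloud(c).reshape(-1,3); Q=W-HUB; z=Q@N; rho=np.linalg.norm(Q-z[:,None]*N,axis=1)
k=(abs(rho-.32)<.04)&(z>0.0)&(z<.03); print(k.sum(),np.percentile(rho[k],[1,5,50,95,99]),np.percentile(z[k],[50,95,99]))
bb=np.degrees(np.arctan2(Q[k,1],Q[k,0]));print(np.percentile(bb,[2,98]))
cv2.imwrite("pics/w1.png",c["image"])
print(current_clock(),current_position()-p,current_force())
E
```

```text
21769 [0.29250931 0.29593646 0.31986623 0.34455255 0.34757698] [0.01191041 0.01808976 0.0192401 ]
[-132.52610343  -81.42702631]
2.8083 [-0.00091454 -0.00057765  0.00018064] [-0.88908903  0.22313226  0.5892563 ]
```

View pics/w1.png

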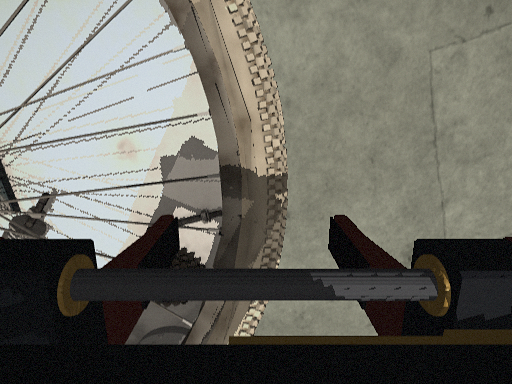

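The wrist view shows the tyre at columns 215–285, centred between the fingers at 178 and 330, and the fitted radius agrees. Next I'll grip the tyre and turn it.

```bash
python3 - <<'E'
from h import *
b=np.radians(252); p,q=grip_pose(b,0); servo_line(p,q,rate=.08,contact_N=15)
print(current_position()-p,current_force())
move_gripper(.045 if False else .02); print("gap",current_finger_gap(),current_grip_force(),current_force(),current_clock())
for k in range(1,7):
    p,q=grip_pose(b+np.radians(25.4)*k/6,0); servo_line(p,q,rate=.06); print(current_force().round(1))
sleep(.3); print(current_clock(),current_position()-p)
c=capture("top"); W=cloud(c); im=c["image"].astype(int); red=(im[...,2]>120)&(im[...,1]<70)&(im[...,0]<70)&(c["range_z"]>0)
Q=W[red]-HUB; k=(abs(np.hypot(*Q[:,:2].T)-.33)<.04)&(Q[:,2]>-.05); Q=Q[k]; bb=np.degrees(np.arctan2(Q[:,1],Q[:,0])); print("band",len(Q),np.median(bb),bb.min(),bb.max())
cv2.imwrite("pics/g2.png",cv2.resize(c["image"][190:290,180:300],None,fx=6,fy=6,interpolation=cv2.INTER_CUBIC))
E
```

```text
[ 0.00040246 -0.00034861  0.00064529] [ 0.28616663  0.51285173 -0.39560096]
gap 0.055027686188665256 29.970272674108855 [2.13474134 4.42973096 2.69121705] 4.825
[0.9 6.6 3.7]
[0.5 5.4 4. ]
[-0.5  5.   3.3]
[-1.6  6.9  4.1]
[-0.9  5.8  3.9]
[-1.6  5.1  5.6]
8.4167 [-0.00078428  0.00068686 -0.00013215]
band 99 118.5410402658916 117.29947591213913 119.71126420798466
```

View pics/g2.png

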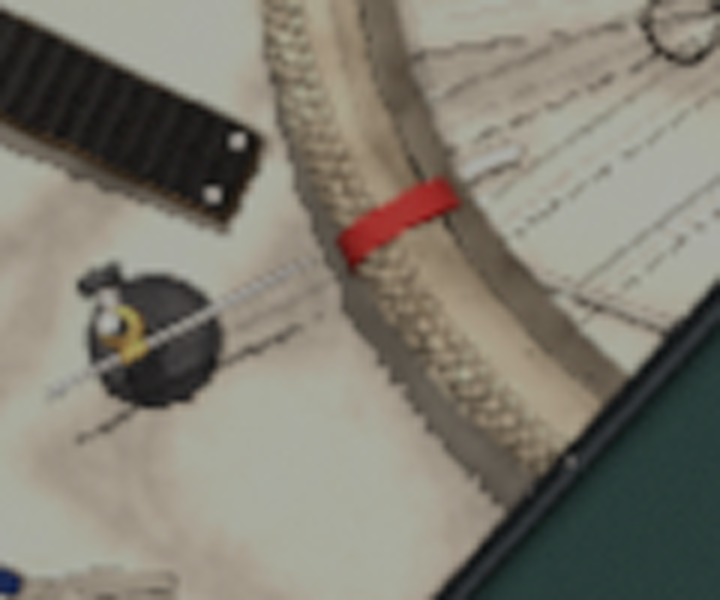

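The band's outer edge at (345,252) lies on the extended pointer line. Next I'll release, back off, check from near with the wrist camera, and measure the chock, spanner and table edge.

```bash
cat >> h.py <<'E'
def band_b(c,W=None):
    W=cloud(c); im=c["image"].astype(int); red=(im[...,2]>90)&(im[...,1]<.45*im[...,2])&(im[...,0]<.45*im[...,2])&(c["range_z"]>0)
    Q=W-HUB; rr=np.hypot(Q[...,0],Q[...,1]); k=red&(abs(rr-.325)<.035)&(Q[...,2]>-.05)
    Q=Q[k]; b=np.degrees(np.arctan2(Q[:,1],Q[:,0])); o=rr[k]>.335
    return len(b),round((b.min()+b.max())/2,2),round(np.median(b),2),round(np.median(b[o]),2) if o.any() else None
E
python3 - <<'E'
from h import *
p0,q0=grip_pose(np.radians(277.4),0)
move_gripper(.085); p,q=grip_pose(np.radians(277.4),.13); servo_line(p,q,rate=.2)
c=capture("top"); print("band top",band_b(c)); W=cloud(c)
s=silhouettes("top","spanner"); G=W[s[0]["region"]]; G=G[G[:,2]<.03]; print("spanner",s[0]["conf"],cv2.minAreaRect(np.float32(G[:,:2])),G.min(0),G.max(0))
# table edge: leftmost table col per row
for r in (80,100,120,140,160,180): 
    k=np.where(abs(W[r,:,2])<.008)[0]; print("edge",W[r,k.min()].round(3))
c=capture("wrist"); Rt=Ro.from_quat(current_orientation()).as_matrix(); print("cam in tcp",Rt.T@(-c["R"].T@c["t"]-current_position()),(Rt.T@c["R"].T).round(2))
# view pose
yaw=np.radians(-62); tip=np.array([.389,.1297,.104])
for yd in(-62,28,118,-152):
    q=downq(np.radians(yd)); print(yd,inverse_kinematics([.43,.10,.30],q))
print(current_clock())
E
```

```text
band top (107, np.float64(118.75), np.float64(118.63), np.float64(118.73))
spanner 0.6 ((0.6968927383422852, 0.19300872087478638), (0.02920413389801979, 0.1161695346236229), 19.4868106842041) [ 0.666231    0.13681493 -0.00280321] [0.71253283 0.24989712 0.01022914]
edge [ 0.845  0.239 -0.001]
edge [ 0.784  0.256 -0.004]
edge [ 0.722  0.271 -0.001]
edge [ 0.662  0.287 -0.002]
edge [0.609 0.687 0.002]
edge [0.552 0.703 0.003]
cam in tcp [ 6.62782240e-02 -1.14942293e-04 -1.61470099e-01] [[-0.   -0.97 -0.24]
 [ 1.   -0.    0.  ]
 [-0.   -0.24  0.97]]
-62 [ 7.17882335e-02  5.40885051e-02  1.71486052e+00 -4.44089210e-16
  1.37264363e+00  2.72468870e+00]
28 [ 7.17882335e-02  5.40885051e-02  1.71486052e+00 -4.44089210e-16
  1.37264363e+00  1.15389237e+00]
118 [ 0.07178823  0.05408851  1.71486052  0.          1.37264363 -0.41690396]
-152 [ 0.07178823  0.05408851  1.71486052  0.          1.37264363 -1.98770028]
10.075
```

```bash
python3 - <<'E'
from h import *
move_ptp([.40,.125,.27],downq(np.radians(118)))
c=capture("wrist"); print("band wrist",band_b(c),w2px(c,[.389,.1297,.104]),current_clock())
cv2.imwrite("pics/w2.png",c["image"]); W=cloud(c)
s=silhouettes("wrist","band"); print([(d["conf"],d["xy"]) for d in s]); s=spot_in("wrist","pointer_tip"); print([(d["conf"],d["xy"]) for d in s])
E
```

```text
band wrist (529, np.float64(118.37), np.float64(118.41), np.float64(118.5)) [246.40740873 167.24227051] 12.4833
[(0.61, [246.7, 215.7]), (0.17, [249.5, 214.0])]
[(0.59, [254.0, 98.0]), (0.33, [331.4, 324.1])]
```

View pics/w2.png

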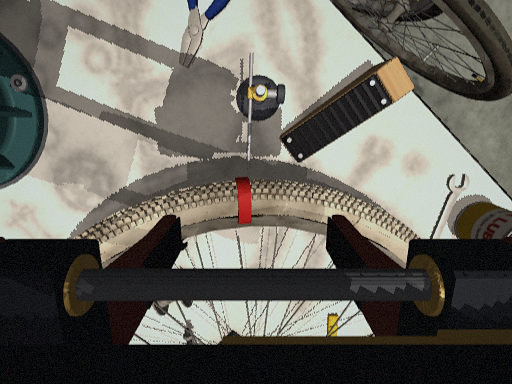

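```bash
python3 - <<'E'
from h import *
im=cv2.imread("pics/w2.png"); cv2.imwrite("pics/w2c.png",cv2.resize(im[140:230,200:300],None,fx=6,fy=6,interpolation=cv2.INTER_CUBIC))
c=capture("wrist"); print(c["intrinsics"][0,0])
for u,v in((249.5,160),(249.5,165),(251,60),(243.5,180),(243,185)):
    z=.104 if v<170 else .098
    d=px2w(c,u,v,z=z)-HUB; print(u,v,d.round(4),np.hypot(d[0],d[1]).round(4),np.degrees(np.arctan2(d[1],d[0])).round(2))
E
```

```text
296.93505566966877
249.5 160 [-0.1689  0.3246  0.016 ] 0.3659 117.5
249.5 165 [-0.1663  0.3196  0.016 ] 0.3603 117.49
251 60 [-0.2155  0.4164  0.016 ] 0.4689 117.36
243.5 180 [-0.1639  0.3001  0.01  ] 0.3419 118.65
243 185 [-0.1617  0.2946  0.01  ] 0.336 118.77
```

View pics/w2c.png

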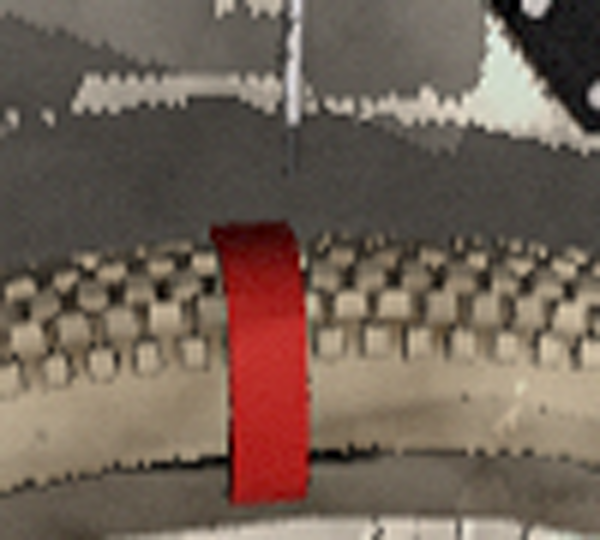

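The tip is at pixel (248.6,168.6) and the band's outer end is centred at (241.6,178), so the band is about 1° too far. I'll compute the exact difference and correct it with a short regrip on the right side.

```bash
cat >> h.py <<'E'
def view(): move_ptp([.40,.125,.27],downq(np.radians(118))); sleep(.2)
def offset(c,tip_px=(248.6,168.6)):
    # tip bearing and band bearing (outer part, from pixels) in same picture
    tip=px2w(c,*tip_px,z=.104); bt=np.arctan2(*(tip-HUB)[[1,0]])
    im=c["image"].astype(int); red=((im[...,2]>60)&(im[...,1]<.45*im[...,2])&(im[...,0]<.45*im[...,2])).astype(np.uint8)
    n,l,st,ce=cv2.connectedComponentsWithStats(red); e=[i for i in range(1,n) if abs(ce[i]-w2px(c,HUB+.32*er(bt))).max()<40]
    i=max(e,key=lambda i:st[i,4]); v,u=np.where(l==i); rows=range(v.min()+1,v.max()); d=[]
    for r in rows:
        m=u[v==r]; cc=(m.min()+m.max())/2
        best=min(np.linspace(-3,3,121),key=lambda a:min(np.hypot(*(w2px(c,HUB+rr*er(bt+np.radians(a))+N*h)-[cc,r])) for rr,h in OUT))
        d.append(best)
    d=np.array(d); return np.degrees(bt),np.round([np.median(d),d[:8].mean(),d[-8:].mean()],2),len(d)
OUT=[(.3195+.026*np.cos(a),.0215*np.sin(a)) for a in np.linspace(0,2.6,40)]
E
python3 - <<'E'
from h import *
c=capture("wrist"); o=offset(c); print(o)
dl=-o[1][0]
if abs(dl)<2.5:
    b=np.radians(268); p,q=grip_pose(b,.13); move_gripper(.085); move_ptp(p,q); p,q=grip_pose(b,0); servo_line(p,q,rate=.12); move_gripper(.02)
    p,q=grip_pose(b+np.radians(dl),0); servo_line(p,q,rate=.02); sleep(.3); move_gripper(.085)
    p,q=grip_pose(b+np.radians(dl),.13); servo_line(p,q,rate=.2)
    view(); c=capture("wrist"); print(offset(c),band_b(c),current_clock())
    cv2.imwrite("pics/w3c.png",cv2.resize(c["image"][140:230,200:300],None,fx=6,fy=6,interpolation=cv2.INTER_CUBIC))
E
```

```text
(np.float64(117.66630029420422), array([1.25, 1.22, 1.19]), 44)
(np.float64(117.67064152580409), array([ 0.  , -0.02, -0.06]), 43) (534, np.float64(117.13), np.float64(117.16), np.float64(117.2)) 21.9917
```

View pics/w3c.png

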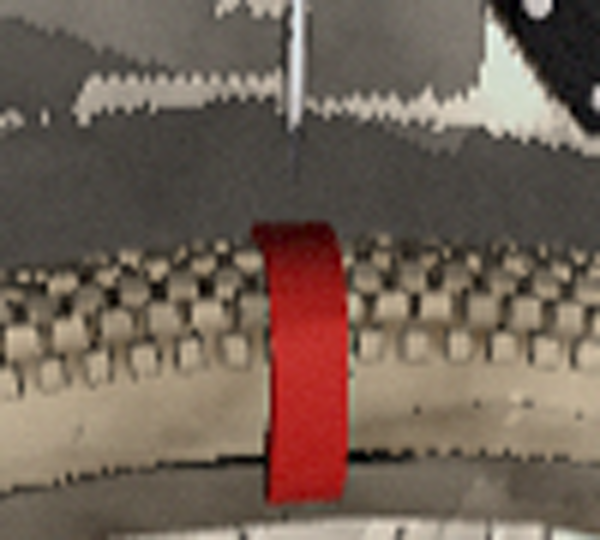

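The band's outer end is now centred at crop column 293 and the tip at 294, so they line up. Next is the chock.

```bash
python3 - <<'E'
from h import *
c=capture("wrist"); W=cloud(c); s=silhouettes("wrist","chock"); G=W[s[0]["region"]]; G=G[(G[:,2]>.025)&(G[:,2]<.075)]
r=cv2.minAreaRect(np.float32(G[:,:2])); print(s[0]["conf"],r)
o=np.array([.4674,.238]); yaw=np.radians(-115.4)
if s[0]["conf"]>.4 and abs(max(r[1])-.16)<.006 and abs(min(r[1])-.044)<.005 and np.hypot(*(np.array(r[0])-o))<.01:
    o=np.array(r[0]); e=cv2.boxPoints(r); a=e[1]-e[0] if np.hypot(*(e[1]-e[0]))>.1 else e[2]-e[1]; 
    if a[1]>0:a=-a
    yaw=np.arctan2(a[1],a[0])
print(o,np.degrees(yaw))
n=np.array([np.cos(yaw),np.sin(yaw)]); g=np.append(o-.055*n,.042-.019)
b=np.radians(82); ny=b-np.pi
for add in(0,np.pi):
    print([None if j is None else np.round(j,2) for j in (inverse_kinematics(g,downq(yaw+add)),inverse_kinematics([HUB[0]+.5*np.cos(b),HUB[1]+.5*np.sin(b),.03],downq(ny+add)),inverse_kinematics([HUB[0]+.4*np.cos(b),HUB[1]+.4*np.sin(b),.023],downq(ny+add)))])
np.save("chock.npy",[*o,yaw])
E
```

```text
0.84 ((0.46810218691825867, 0.2367953062057495), (0.15990304946899414, 0.043867260217666626), 64.55931854248047)
[0.46810219 0.23679531] -115.44068
[array([ 0.41,  0.56,  1.76,  0.  ,  0.82, -2.29]), array([ 0.36,  0.69,  1.45,  0.  ,  1.01, -2.64]), array([ 0.22,  0.64,  1.58, -0.  ,  0.92, -2.78])]
[array([ 0.41,  0.56,  1.76, -0.  ,  0.82,  0.85]), array([ 0.36,  0.69,  1.45, -0.  ,  1.01,  0.5 ]), array([ 0.22,  0.64,  1.58, -0.  ,  0.92,  0.36])]
```

```bash
cat > put.py <<'E'
from h import *
x,y,yaw=np.load("chock.npy"); o=np.array([x,y]); n=np.array([np.cos(yaw),np.sin(yaw)]); g=np.append(o-.055*n,.023); q=downq(yaw+np.pi)
b=np.radians(82); rad=np.array([np.cos(b),np.sin(b),0]); q2=downq(b)
def P(R,z): return np.array([HUB[0],HUB[1],0])+rad*(R+.055)+[0,0,z]
E
python3 - <<'E'
from put import *
move_gripper(.075); move_ptp(g+[0,0,.16],q); servo_line(g,q,rate=.15,contact_N=10); print(current_position()-g,current_force().round(1))
move_gripper(.02); print("gap",current_finger_gap(),current_grip_force(),current_position(),current_force().round(1))
zg=current_position()[2]
servo_line(g+[0,0,.008],q,rate=.05); print("lifted",current_force().round(1))
servo_line(P(.455,zg+.008),q2,rate=.12); 
servo_line(P(.42,zg+.004),q2,rate=.1); print(current_position()-P(.42,zg+.004),current_force().round(1),current_clock())
np.save("zg.npy",zg)
c=capture("top"); cv2.imwrite("pics/t4.png",cv2.resize(c["image"][80:260,140:380],None,fx=3,fy=3,interpolation=cv2.INTER_CUBIC)); print(band_b(c))
E
```

```text
[0.00071595 0.00025303 0.00081263] [ 0.1  0.3 -0.1]
gap 0.04381860940168902 29.999834652990103 [0.491839   0.28653181 0.02321479] [-0.  -0.4  3.3]
lifted [-0.3  0.2 -2.6]
[-8.24680513e-05 -8.83554015e-04  3.56235266e-05] [ 0.5  0.5 -3.1] 27.525
(109, np.float64(117.45), np.float64(117.51), np.float64(117.56))
```

View pics/t4.png

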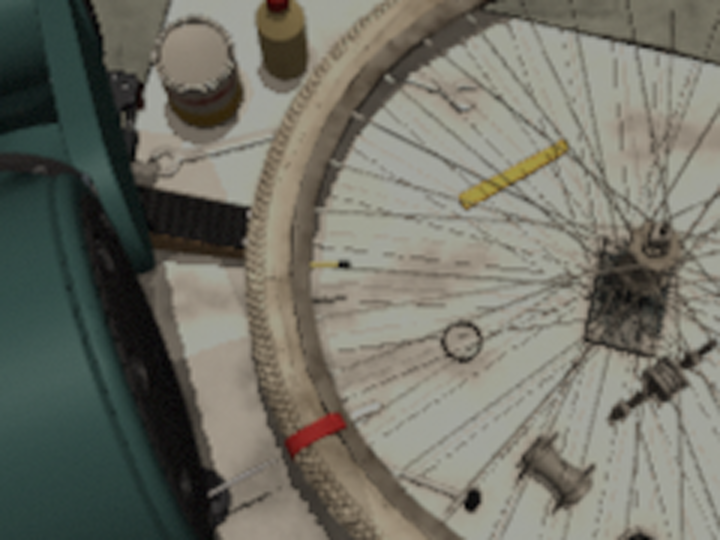

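The chock is held in line with the hub with its nose just under the tyre at about (248,228), and the band is still on the pointer line. Next I'll lower it, then push in small steps watching the force.

```bash
python3 - <<'E'
from put import *
zg=float(np.load("zg.npy"))
servo_line(P(.388,zg+.002),q2,rate=.06)
servo_line(P(.388,zg-.0005),q2,rate=.01,contact_N=4); print(current_position()[2]-zg,current_force().round(1))
z=zg
sleep(.2); f0=current_force(); R=.388; print("f0",f0.round(1))
R=.372; servo_line(P(R,z),q2,rate=.03,contact_N=8); sleep(.15); fs=current_force(); print("slide",(fs-f0)@rad, fs.round(1))
while R>.325:
    R-=.001; servo_line(P(R,z),q2,rate=.01); sleep(.08); f=current_force(); p=(f-f0)@rad
    if p>3: print(round(R-.08,4) ,"nose; actual",round((current_position()-[HUB[0],HUB[1],0])@rad-.135,4),round(p,1),f.round(1))
    if p>9: break
print(R,current_clock()); np.save("st.npy",[R,z,*f0])
c=capture("top"); print(band_b(c))
E
```

```text
2.843658031821336e-05 [1.1 0.2 5.3]
f0 [-0.2  1.   5.5]
slide -2.871759310157201 [-0.1 -1.9  4.4]
0.29 nose; actual 0.2904 3.1 [-0.7  4.2  3. ]
0.289 nose; actual 0.2891 3.3 [0.3 4.2 3.9]
0.285 nose; actual 0.285 3.4 [0.5 4.3 4.1]
0.284 nose; actual 0.2839 3.4 [1.  4.2 4.5]
0.283 nose; actual 0.2829 3.1 [1.1 3.9 3.6]
0.281 nose; actual 0.281 3.4 [0.9 4.3 5. ]
0.28 nose; actual 0.28 4.2 [0.6 5.1 4.8]
0.279 nose; actual 0.279 4.2 [1.6 5.  4. ]
0.278 nose; actual 0.278 3.5 [0.7 4.4 4.9]
0.277 nose; actual 0.277 4.4 [0.3 5.4 5.7]
0.276 nose; actual 0.276 4.0 [-0.2  5.   4.4]
0.275 nose; actual 0.275 3.6 [1.1 4.4 6.1]
0.274 nose; actual 0.274 3.1 [0.4 4.  5.4]
0.273 nose; actual 0.273 3.8 [1.6 4.6 5.8]
0.272 nose; actual 0.272 4.4 [1.5 5.1 4.4]
0.271 nose; actual 0.271 3.4 [0.1 4.3 5.1]
0.27 nose; actual 0.27 4.5 [0.8 5.4 5.9]
0.269 nose; actual 0.269 3.1 [0.4 4.  4.9]
0.268 nose; actual 0.268 3.8 [-0.2  4.9  6. ]
0.267 nose; actual 0.267 3.6 [1.7 4.4 5.2]
0.266 nose; actual 0.266 4.0 [1.4 4.8 5.5]
0.265 nose; actual 0.2651 3.5 [0.5 4.4 5.9]
0.264 nose; actual 0.2644 5.4 [1.4 6.2 4.5]
0.263 nose; actual 0.264 8.0 [0.4 9.  4.5]
0.262 nose; actual 0.2638 10.2 [ 1.5 11.   3.2]
0.34199999999999997 39.5667
(3, np.float64(117.64), np.float64(117.93), None)
```

It bit with the nose at about 264 mm, and the sliding friction is about 3.7 N. Continuing to roughly 20 N net push.

```bash
python3 - <<'E'
from put import *
R,z,*f0=np.load("st.npy")
for i in range(9):
    R-=.001; servo_line(P(R,z),q2,rate=.015); sleep(.1); f=np.mean([current_force() for _ in range(3)],0); p=(f-f0)@rad
    print("nose",round((current_position()-[HUB[0],HUB[1],0])@rad-.135,4),round(p,1),f.round(1))
    if p>22.5: break
np.save("st.npy",[R,z,*f0]); print(current_clock())
E
```

```text
nose 0.2636 13.6 [ 1.3 14.5  3.3]
nose 0.2634 17.2 [ 1.2 18.1  2.4]
nose 0.2631 19.5 [ 2.1 20.3  1.3]
nose 0.2629 21.4 [ 1.5 22.3  0.9]
nose 0.2625 23.9 [ 1.3 24.9  0.7]
41.3667
```

```bash
python3 - <<'E'
from put import *
R,z,*f0=np.load("st.npy")
move_gripper(.062); print("rel",current_force().round(1),current_position()@rad)
cp=current_position(); servo_line([cp[0],cp[1],.13],q2,rate=.12)
c=capture("wrist"); W=cloud(c); s=silhouettes("wrist","chock")
if s: G=W[s[0]["region"]]; G=G[(G[:,2]>.055)&(G[:,2]<.08)]; print(s[0]["conf"],len(G),"heel R max",np.percentile((G-HUB)@rad,[1,50,99]))
move_gripper(.0)
Q=lambda R,z: P(R-.055,z)
servo_line(Q(.465,.13),q2,rate=.12); servo_line(Q(.465,.03),q2,rate=.12); sleep(.1); f1=current_force(); print("f1",f1.round(1))
R=.440
servo_line(Q(R,.03),q2,rate=.06,contact_N=5)
R=(current_position()-HUB)@rad-0; print("start R",round(R,4),((current_force()-f1)@rad).round(1))
for i in range(14):
    R-=.001; servo_line(Q(R,.03),q2,rate=.015); sleep(.06); p=(np.mean([current_force() for _ in range(3)],0)-f1)@rad; a=(current_position()-HUB)@rad
    print(round(a,4),round(p,1))
    if p>17: break
print(current_clock())
c=capture("top"); print(band_b(c))
E
```

```text
rel [0.7 0.1 0. ] 0.28460821246569357
0.87 4672 heel R max [0.34556506 0.39124428 0.42331569]
f1 [ 0.2 -0.4  0.3]
start R 0.4396 -0.4
0.4388 0.5
0.4377 0.6
0.4366 1.0
0.4356 0.6
0.4351 3.5
0.4351 7.2
0.4351 10.7
0.4351 14.4
0.435 15.9
0.4349 20.0
49.5333
(102, np.float64(117.36), np.float64(117.38), np.float64(117.31))
```

The chock resists 16 N from behind without moving, so it is jammed. Next I'll back off and check the band and the chock from near.

```bash
python3 - <<'E'
from put import *
Q=lambda R,z: P(R-.055,z)
servo_line(Q(.465,.03),q2,rate=.06); servo_line(Q(.465,.25),q2,rate=.25); view()
c=capture("wrist"); print(offset(c),band_b(c),current_clock(),current_force().round(1))
cv2.imwrite("pics/w5.png",c["image"])
W=cloud(c); s=silhouettes("wrist","chock")
if s: G=W[s[0]["region"]]; G=G[(G[:,2]>.03)&(G[:,2]<.08)]; print(s[0]["conf"],np.percentile((G-HUB)@rad,99.5),G[:,2].max())
E
```

```text
(np.float64(117.52500014649868), array([ 0.15,  0.14, -0.66]), 44) (439, np.float64(117.13), np.float64(117.05), np.float64(117.04)) 52.65 [-0.4  0.2 -0. ]
0.56 0.4223965368533965 0.07809528941452382
```

View pics/w5.png

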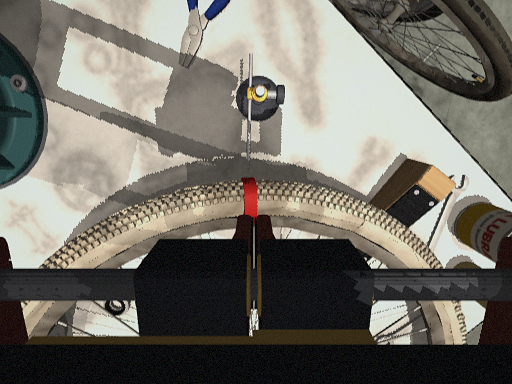

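The wrist view shows the band's outer end at (249,180) in line with the pointer at (249,165). The chock is flat under the tyre, and the spanner and tin are clear of it.

```bash
python3 -c "
from bench import *
print(close_job(),current_clock())"
```

```text
the job is handed in; nothing more can be done
the job is handed in; nothing more can be done
```

The job is handed in: the band is within about 0.2° of the pointer, and the chock is jammed under the tyre at bearing 82° (peak push about 24 N at the wrist; the chock–tyre force itself was not measured). It held against a 16 N check push, the arm was clear, and the clock read about 53 s at the last check.

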